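# Fit a fingerprint-scanner platen and stand the bridge gauge on it

### The job

Take the flat-topped platen module out of the foam tray, lay it on the grey pad and let go so that you can change your grip from its ends to its long sides, then put it flat into the window of the fingerprint scanner and let go. Then take the bridge gauge off its setting plate and lower it gently astride the fitted module, both bridge feet on the scanner's top and the sprung foot on the middle of the glass, and leave it standing there showing the module's height. Set things down gently, keep the gauge upright, and leave the ridged module and everything else where they are.

Things in the scene. Friction and masses are not known exactly. Their poses are not given: they have to be found in the camera images.
- scanner: Fixed grey fingerprint scanner, 120 (own x) x 140 (own y) x 45 mm high; origin under its centre. A black finger-guide cheek stands at each y end of its window, 16 mm above the top face, 46 mm long in x, inner faces 69 mm apart: a part can be lowered in only while held by its two x sides. The top is flat and clear at both x sides of the window, out to 60 mm.
- window (a point): Middle of the scanner's window, level with its top face (45 mm above the desk); scanner's axes. The window is an open recess, 45 mm in x by 65 mm in y, floor 6 mm below the top face.
- tray: Fixed dark foam tray, 126 (own x) x 150 (own y) x 30 mm high; origin under its centre. Compartments centred at x = -29 and +29 mm, each 44 x 64 mm, floor at 4 mm, foam up to 30 mm. A finger well at both y ends of each, 36 mm wide in x, reaching 66 mm from the middle, floor at 4 mm: a module in it can be held only by its ends, fingers in the wells.
- flat_module_mid (a point): Centre, half-way up, of the loose flat-topped platen module: aluminium block 40 (own x) x 60 (own y) x 20 mm high, 0.1 to 0.2 kg, with a plain flat glass top in a thin dark rim. It lies flat in either of the two tray compartments, lengthways along the tray's y. Half a turn makes no difference.
- ridged_module_mid (a point): A point 10 mm above the underside of the other loose module: same 40 x 60 mm aluminium block, same glass, but with two long black ridges along its top (26 mm high over the ridges). It lies in the other compartment and stays there.
- pad: Fixed grey lint-free pad on the desk, 120 x 120 x 4 mm; origin under its centre.
- gauge_head (a point): Centre of the head of the loose bridge gauge (0.3 to 0.5 kg), 85 mm above the soles of its bridge feet. The head is a grey box 48 (own x) x 24 (own y) x 50 mm high, display on one y face; it can be gripped from above across y or x. The gauge stands upright on a fixed dark steel setting plate, 130 x 70 x 10 mm, on the desk.
- gauge_base (a point): Point on the gauge's mid-axis level with the soles of its two bridge feet; axes as the head. A steel beam 98 mm long runs along own x, its underside 30 mm above the soles, with a bridge foot under each end (centre 42 mm from the middle, 14 mm in x, 36 mm in y; 70 mm clear between them).
- foot_tip (a point): Centre of the underside of the gauge's sprung foot, a steel disc of 14 mm diameter on a spindle on the gauge's mid-axis.
- gauge_foot (a joint): The gauge's reading in m: how far the sprung foot is slid up from the level of the bridge soles (0 = level, as on its plate; at most 0.022). A spring pushes it down with 0.4 N at 0 and 0.8 N at 0.014; the gauge's weight overcomes it. Standing over the fitted module it reads 0.014.
- star_knob: Loose black star knob, 36 mm across and 36 mm high, threaded stem up; origin under its centre; a bystander, stays where it is.
- driver: Loose screwdriver, 150 mm long, lying on the desk along its own x; a bystander, stays where it is.
- cleaner: Loose white cleaner bottle, 52 mm diameter, 125 mm high; origin under its centre; a bystander, stays where it is.
- card_pack: Loose pack of blank white cards, 54 x 86 x 22 mm; origin under its centre; a bystander, stays where it is.
- screw_dish: Loose steel screw dish, 64 mm diameter, 22 mm high; origin under its centre; a bystander, stays where it is.
- mouse: Loose black computer mouse, 105 x 60 x 32 mm; origin under its centre; a bystander, stays where it is.
- tape: Loose roll of paper tape lying flat, 76 mm diameter, 19 mm high; origin under its centre; a bystander, stays where it is.
Mind the look-alikes: they are no part of the job. What is shaped like the part that bears flat_module_mid but green or red is not meant.

How it is judged:
By the outcome, as a careful person would: the job done as asked, in the order asked, and still so for the second after the job is handed in, with the robot touching nothing.
It also fails if it takes over 72 s, if anything falls off the work surface, if the arm or the gripper's body presses on something with over 40 N, if the wrist force passes 120 N, or if a joint passes its speed limit or range.

### The arm

A 6-joint arm with a two-finger parallel gripper is mounted at the origin on the work surface. World frame = base frame: x ahead of the robot, y to its left, z up, the work surface at z = 0. Lengths are in m, angles in rad, forces in N, time in s.
With the tool pointing down it reaches from about 0.35 to 0.85 m from the base axis. Payload 8.1 kg.
Tool frame: the origin (TCP) lies midway between the tips of the shut fingers; the grasp point (between the pads) lies 19 mm behind it; z points along the fingers, y is the line along which they close (so a half turn about z gives the same grasp; the last joint's range is limited). The gripper opens to 93 mm and grips with 3 to 60 N. Pads are 15 mm wide; open, the fingers measure 128 mm over their backs; the gripper's body (75 mm by 188 mm) begins 65 mm behind the grasp point.
Start: joints at [-1.323, 0.13, 1.488, -0, 1.523, -0.085], TCP at [0.196, -0.567, 0.219] pointing down, gripper open.
Joint ranges: [-2.96, 2.96], [-0.89, 2.26], [0.02, 2.5], [-1.34, 4.48], [0, 2.73], [-2.66, 2.66]. Speed limits (rad/s): [2.39, 2.39, 2.79, 3.14, 3.14, 3.14].

### API

Orientations are given as a rotation vector (axis times angle).
In Python, from plant import read_state, read_camera, camera_model, close_job gives the robot as it stands. The module is installed in compiled form; this text tells all that it offers.
- The arm moves only by the tool carry_out, never from a script. Its argument "moves" is a list of rows, each an object of numbers: "jaw": the finger opening in m, from 0 to 0.093; "dx", "dy", "dz": the shift along the tool's x, y, z in m; "yaw": the turn about the tool's z in rad. In form: [{"jaw": .., "dx": .., "dy": .., "dz": .., "yaw": ..}, ...]. A call has 1 to 8 rows; each row shifts and turns the commanded pose from where the row before left it, along the tool's axes as they then stand; what a row does not reach is not made up. A row lasts 1/8 s, in which the tool goes at most 62.5 mm and 10.7 degrees, less where a joint would pass 70% of its speed; a pose out of reach is approached as far as the arm can. A call is refused whole if a number of a shift passes 0.0625 or a number of a turn 0.188, either way. A call with a gripper value outside its range is refused whole. The fingers move at their own pace and stop on an object; "grip_force" is the grip in N (left out, the last holds). Time passes only in rows, so rows that do not move let the fingers close. It gives the time, the measured TCP pose, the force, the opening and the grip force at its end, in the units of the state.
- read_state(): the state, without advancing time (a new reading comes with each control period).
- read_camera(name): name is "side" or "top"; returns the picture (384x512x3 uint8, red, green, blue); there is no depth.
- camera_model(name): a dict with "camera_matrix" (3x3 intrinsics, pixels), "view" (4x4, takes a point from world to camera coordinates). Camera axes: x right, y up, looking along -z (the intrinsics and any distortion apply to the point x, -y, -z); pixel columns grow to the right and rows downward; lengths in m; the calibration is good to about 2 mm. A picture is of the moment at which its call begins. camera_model takes no time and is no camera call.
- close_job(): hands the job in; it is judged then, once.
The state is a dict: "t": time; "q": joint angles; "dq": joint speeds; "joint_torque": joint torques, N m; "tool_pos": TCP position; "orientation": TCP orientation; "force": force on the tool from outside, world axes, zero at the start; "wrist_torque": the same for the moment, N m; "opening": finger opening in m; "gripper_force": force on a finger pad.
Only numpy, scipy, OpenCV 4.12 (cv2) and the standard library are available. Lean on these libraries where they do the work, as an engineer would, in place of code of your own. Each camera call takes 0.05 s, during which the arm holds its last target. There are 200 camera calls.

## Working session

There is one attempt and no reset: what is moved stays moved. The work goes in short steps, Python scripts to look and compute and a tool call to move; the robot and the scene stay as the last step left them, time stands still between calls to the robot, and variables do not carry over. Pictures are saved under pics/ and viewed, at most 10 in all, crops included, and the job is handed in when it is done.

Besides the shell and the picture viewer there is one more tool, called after "Emit:" as name([rows], argument=value, ...), one row to a line, values as JSON. carry_out: Moves the arm, as the interface text tells. Its arguments: {"type":"object","properties":{"moves":{"type":"array","items":{"type":"object","properties":{"jaw":{"type":"number"},"dx":{"type":"number"},"dy":{"type":"number"},"dz":{"type":"number"},"yaw":{"type":"number"}}}},"grip_force":{"type":"number"}},"required":["moves"]}

```bash
mkdir -p pics
cat > h.py <<'E'
import numpy as np, cv2
from plant import *
def snap(n,f):
    im=read_camera(n); cv2.imwrite('pics/'+f,im[:,:,::-1]); return im
def ray(n,u,v):
    m=camera_model(n); K=np.array(m['camera_matrix']); V=np.array(m['view'])
    d=np.linalg.inv(K)@[u,v,1]; d=np.array([d[0],-d[1],-d[2]])
    R=V[:3,:3]; return -R.T@V[:3,3], R.T@d
def onz(n,u,v,z):
    o,d=ray(n,u,v); return o+d*(z-o[2])/d[2]
def proj(n,p):
    m=camera_model(n); K=np.array(m['camera_matrix']); V=np.array(m['view'])
    c=V[:3,:3]@np.array(p)+V[:3,3]; q=K@[c[0],-c[1],-c[2]]; return q[:2]/q[2]
E
python3 - <<'E'
from h import *
for n in('top','side'):
    im=snap(n,n+'0.png'); m=camera_model(n); print({k:np.round(v,3) if not isinstance(v,str) else v for k,v in m.items()})
    cv2.imwrite(f'pics/{n}0b.png',cv2.resize(im[:,:,::-1],(800,600),interpolation=cv2.INTER_CUBIC))
print(read_state())
E
```

```text
{'camera_matrix': array([[394.502,   0.   , 254.04 ],
       [  0.   , 394.502, 199.665],
       [  0.   ,   0.   ,   1.   ]]), 'view': array([[-0.   , -1.   ,  0.004, -0.003],
       [ 0.995, -0.   ,  0.102, -0.511],
       [-0.102,  0.004,  0.995, -1.246],
       [ 0.   ,  0.   ,  0.   ,  1.   ]])}
{'camera_matrix': array([[499.053,   0.   , 252.998],
       [  0.   , 499.053, 194.705],
       [  0.   ,   0.   ,   1.   ]]), 'view': array([[-0.967, -0.254, -0.006,  0.497],
       [ 0.133, -0.524,  0.841, -0.169],
       [-0.217,  0.813,  0.541, -1.718],
       [ 0.   ,  0.   ,  0.   ,  1.   ]])}
{'t': 0.1, 'q': array([-1.32340939e+00,  1.31122504e-01,  1.48916300e+00,  2.28379191e-05,
        1.52300958e+00, -8.53737662e-02]), 'dq': array([ 0.00156757, -0.00174844, -0.0009023 , -0.00015323,  0.00187786,
        0.00052415]), 'joint_torque': array([ 1.03239487e-03, -5.61340284e+01, -4.93098342e+01,  7.70116900e-02,
        2.90112826e-02, -6.23576352e-05]), 'tool_pos': array([ 0.19590909, -0.56656762,  0.21767439]), 'orientation': array([-3.09653447e+00, -5.20007987e-01,  1.80577865e-04]), 'force': array([ 1.13279912,  0.30168186, -0.32846987]), 'wrist_torque': array([ 0.05182519, -0.03468268, -0.01366928]), 'gripper_force': 0.0, 'opening': 0.09293593437134755}
```

View pics/top0b.png

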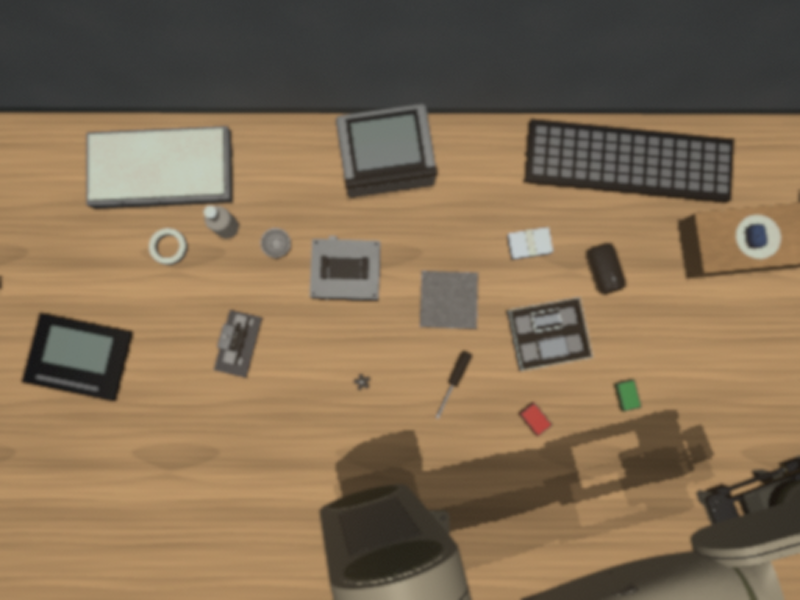

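View pics/side0b.png

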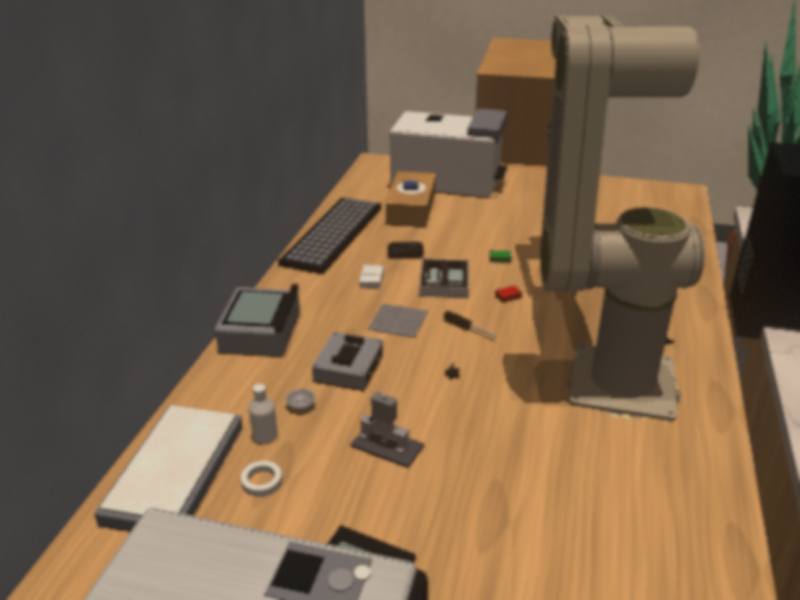

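The tray is at about (549,333) in the 800-px top view. The scanner is at (346,268), the pad at (449,300) and the gauge at (238,343). The flat-module candidates are the upper block (546,320), which looks ridged, and the lower block (554,347), which looks plain. The green (627,394) and red (535,418) blocks are decoys. I'll confirm with one enlarged crop.

Run:
```python
from h import *
im=cv2.imread('pics/top0.png')
a=cv2.resize(im[185:241,318:386],(408,336),interpolation=cv2.INTER_CUBIC)
b=cv2.resize(im[190:246,130:175],(270,336),interpolation=cv2.INTER_CUBIC)
s=cv2.imread('pics/side0.png')
c=cv2.resize(s[160:192,265:303],(304,256),interpolation=cv2.INTER_CUBIC)
d=cv2.resize(s[248:300,220:275],(270,256),interpolation=cv2.INTER_CUBIC)
W=np.zeros((592,680,3),np.uint8);W[:336,:408]=a;W[:336,410:680]=b;W[336:,:304]=c;W[336:,310:580]=d
cv2.imwrite('pics/crop1.png',W)
# contours: quantities by masks vs wood
hsv=cv2.cvtColor(im,cv2.COLOR_BGR2HSV)
m=(hsv[:,:,1]<75).astype(np.uint8)*255
m[:75]=0;m[280:]=0
for c in cv2.findContours(m,cv2.RETR_EXTERNAL,cv2.CHAIN_APPROX_NONE)[0]:
    if cv2.contourArea(c)>60:
        r=cv2.minAreaRect(c);print(np.round(r[0],1),np.round(r[1],1),round(r[2],1), 'z0',np.round(onz('top',*r[0],0)[:2],3))
```

```text
[ 49. 228.] [59.9 43.9] 12.1 z0 [0.421 0.665]
[150.8 219.2] [23.  39.3] 14.0 z0 [0.45  0.335]
[351.3 213.2] [40.  47.6] 79.0 z0 [ 0.469 -0.322]
[287. 191.] [36. 36.] 90.0 z0 [ 0.543 -0.112]
[387.9 171.6] [27.5 10.8] 71.6 z0 [ 0.608 -0.447]
[220.4 171.4] [44.3 40.2] 2.2 z0 [0.608 0.108]
[176. 155.] [18. 18.] 90.0 z0 [0.663 0.256]
[107.  157.5] [23. 24.] 90.0 z0 [0.655 0.485]
[339.  155.2] [18.2 28.4] 81.3 z0 [ 0.663 -0.286]
[485. 151.] [28. 28.] 90.0 z0 [ 0.677 -0.775]
[140. 141.] [25.5 15.6] 45.0 z0 [0.711 0.377]
[101.  106.5] [48.8 93.8] 87.5 z0 [0.829 0.512]
[402.7 102.3] [130.2  38.3] 5.6 z0 [ 0.845 -0.506]
[247.1  96.3] [50.9 59. ] 81.9 z0 [0.865 0.02 ]
```

View pics/crop1.png

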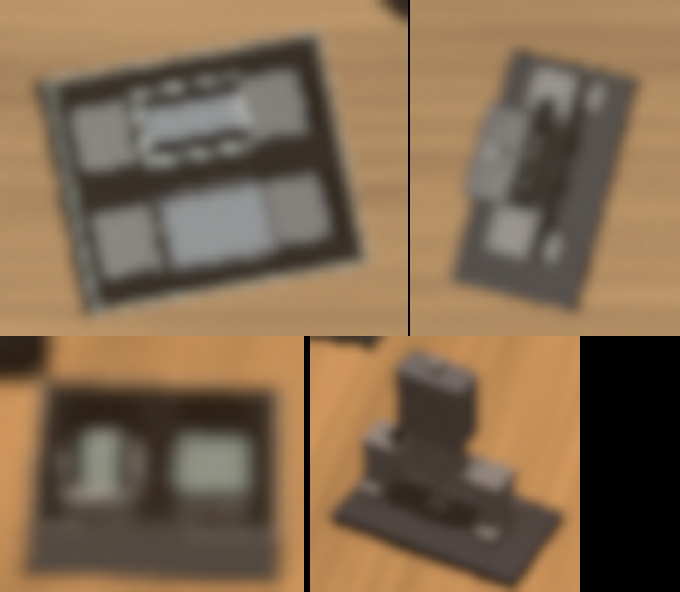

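The crop confirms that the lower compartment, nearer the robot, holds the flat module: a plain glass top at about px (354.7,222.7). The upper one shows two ridges and stays. Next I'll measure edges on the correct height planes.

```bash
cat >> h.py <<'E'
def rects(n,im,mask_fn,box,z,amin,up=4):
    """contours of mask in box (u0,v0,u1,v1) -> minAreaRect in world plane z"""
    u0,v0,u1,v1=box; c=cv2.resize(im[v0:v1,u0:u1],None,fx=up,fy=up,interpolation=cv2.INTER_CUBIC)
    m=mask_fn(c).astype(np.uint8)*255; out=[]
    for k in cv2.findContours(m,cv2.RETR_EXTERNAL,cv2.CHAIN_APPROX_NONE)[0]:
        if cv2.contourArea(k)<amin*up*up: continue
        px=(k[:,0]+.5)/up-.5+[u0,v0]
        P=np.array([onz(n,*p,z)[:2] for p in px])*1000
        r=cv2.minAreaRect(P.astype(np.float32)); M=cv2.moments(P.astype(np.float32))
        out.append(r); print(n,'z',z,'c',np.round(r[0],1),'cm',np.round([M['m10']/M['m00'],M['m01']/M['m00']],1),'size',np.round(r[1],1),'ang',round(r[2],1),'px',np.round(px.mean(0),1))
    return out
E
python3 - <<'E'
from h import *
t=cv2.imread('pics/top0.png')[:,:,::-1]; s=cv2.imread('pics/side0.png')[:,:,::-1]
for p in [(355,222),(345,217),(350,212),(335,225),(352,206),(220,158),(220,172),(215,185),(152,212),(147,216),(160,225)]: print(p,t[p[1],p[0]])
br=lambda c:c.astype(int).sum(2)/3
sat=lambda c:cv2.cvtColor(np.ascontiguousarray(c),cv2.COLOR_RGB2HSV)[:,:,1]
print('glass');rects('top',t,lambda c:c[:,:,2].astype(int)>c[:,:,0]+3,(322,190,382,240),.024,20)
print('traydark');rects('top',t,lambda c:br(c)<85,(318,185,386,241),.030,200)
print('tray');rects('top',t,lambda c:sat(c)<85,(318,185,386,241),.030,200)
print('scanner');rects('top',t,lambda c:sat(c)<85,(190,145,250,200),.045,200)
print('window');rects('top',t,lambda c:br(c)<75,(200,155,240,188),.045,50)
print('pad');rects('top',t,lambda c:sat(c)<85,(262,165,312,217),.004,200)
print('plate');rects('top',t,lambda c:sat(c)<75,(128,190,175,246),.01,200)
E
```

```text
(355, 222) [149 151 152]
(345, 217) [77 72 67]
(350, 212) [73 68 61]
(335, 225) [131 127 122]
(352, 206) [132 134 134]
(220, 158) [140 138 132]
(220, 172) [67 61 54]
(215, 185) [142 140 135]
(152, 212) [65 58 51]
(147, 216) [112 108 104]
(160, 225) [89 82 77]
glass
traydark
top z 0.03 c [ 467.6 -317. ] cm [ 471.8 -324.3] size [119.8 143.2] ang 10.4 px [352.9 212.8]
tray
top z 0.03 c [ 467.2 -315.8] cm [ 467.2 -315.5] size [131.7 156.9] ang 10.3 px [351.6 213.3]
scanner
top z 0.045 c [601.7 104.5] cm [599.3 104.6] size [145.3 133.6] ang 87.6 px [220.4 171.7]
window
top z 0.045 c [601.1 105.6] cm [601.  105.1] size [93.8 43. ] ang 88.3 px [218.9 171.3]
padTraceback (most recent call last):
  File "<stdin>", line 11, in <module>
  File "h.py", line 21, in rects
    P=np.array([onz(n,*p,z)[:2] for p in px])*1000
                ~~~^^^^^^^^
  File "h.py", line 10, in onz
    o,d=ray(n,u,v); return o+d*(z-o[2])/d[2]
        ~~~^^^^^^^
  File "h.py", line 6, in ray
    m=camera_model(n); K=np.array(m['camera_matrix']); V=np.array(m['view'])
ValueError: time passes only in moves, steps and waits
```

```bash
sed -i 's/^def snap/_C={n:{k:np.array(v) for k,v in camera_model(n).items() if k in("camera_matrix","view")} for n in("top","side")}\ndef snap/; s/m=camera_model(n); K/m=_C[n]; K/' h.py
python3 - <<'E'
from h import *
t=cv2.imread('pics/top0.png')[:,:,::-1]; s=cv2.imread('pics/side0.png')[:,:,::-1]
br=lambda c:c.astype(int).sum(2)/3
sat=lambda c:cv2.cvtColor(np.ascontiguousarray(c),cv2.COLOR_RGB2HSV)[:,:,1]
for n in _C: print(n,np.round(ray(n,0,0)[0],3))
print('glass');rects('top',t,lambda c:c[:,:,2].astype(int)>=c[:,:,0]-1,(322,190,382,240),.024,15)
rects('top',t,lambda c:br(c)>110,(343,213,366,233),.024,15)
print('pad');rects('top',t,lambda c:sat(c)<85,(262,165,312,217),.004,200)
print('plate');rects('top',t,lambda c:sat(c)<75,(128,190,175,246),.01,200)
print('head');rects('top',t,lambda c:(br(c)>98)&(sat(c)<60),(134,200,153,230),.12,20)
print('beamends');rects('top',t,lambda c:(br(c)>105)&(sat(c)<60),(140,195,172,240),.05,5)
for x,y in[(149,199),(155,202),(161,207),(148,228),(141,212),(145,230),(165,225),(155,236)]:print((x,y),t[y,x],end=' ')
print('side window');rects('side',s,lambda c:br(c)<75,(205,212,245,240),.045,20)
print('side glass');rects('side',s,lambda c:(br(c)>90),(284,168,300,184),.024,8)
print('side head?');
d=cv2.resize(s[245:300,220:275],None,fx=10,fy=10,interpolation=cv2.INTER_CUBIC);cv2.imwrite('pics/g1.png',d[:,:,::-1])
E
```

```text
Traceback (most recent call last):
NameError: name '_C' is not defined
```

Run:
```python
from h import *
from h import _C
t=cv2.imread('pics/top0.png')[:,:,::-1]; s=cv2.imread('pics/side0.png')[:,:,::-1]
br=lambda c:c.astype(int).sum(2)/3
sat=lambda c:cv2.cvtColor(np.ascontiguousarray(c),cv2.COLOR_RGB2HSV)[:,:,1]
for n in _C: print(n,np.round(ray(n,0,0)[0],3))
print('glass');rects('top',t,lambda c:c[:,:,2].astype(int)>=c[:,:,0]-1,(322,190,382,240),.024,15)
rects('top',t,lambda c:br(c)>110,(343,213,366,233),.024,15)
print('pad');rects('top',t,lambda c:sat(c)<85,(262,165,312,217),.004,200)
print('plate');rects('top',t,lambda c:sat(c)<75,(128,190,175,246),.01,200)
print('head');rects('top',t,lambda c:(br(c)>98)&(sat(c)<60),(134,200,153,230),.12,20)
print('beamends');rects('top',t,lambda c:(br(c)>105)&(sat(c)<60),(140,195,172,240),.05,5)
for x,y in[(149,199),(155,202),(161,207),(148,228),(141,212),(145,230),(165,225),(155,236)]:print((x,y),t[y,x],end=' ')
print('side window');rects('side',s,lambda c:br(c)<75,(205,212,245,240),.045,20)
print('side glass');rects('side',s,lambda c:(br(c)>90),(284,168,300,184),.024,8)
d=cv2.resize(s[245:300,220:275],None,fx=10,fy=10,interpolation=cv2.INTER_CUBIC);cv2.imwrite('pics/g1.png',d[:,:,::-1])
```

```text
top [0.381 0.002 1.292]
side [0.13  1.434 1.074]
glass
top z 0.024 c [ 439.2 -323.9] cm [ 439.1 -323.9] size [35.7 54.3] ang 10.7 px [353.9 222. ]
top z 0.024 c [ 496.3 -312.7] cm [ 495.9 -312. ] size [19.4 54.7] ang 9.9 px [349.8 204.5]
top z 0.024 c [ 439.9 -329.6] cm [ 440.1 -328.3] size [37.2 70.4] ang 9.9 px [355.5 221.5]
pad
top z 0.004 c [ 541.1 -111.6] cm [ 540.9 -111.3] size [122.3 122.5] ang 88.0 px [286.9 191.4]
plate
top z 0.01 c [449.3 332. ] cm [449. 330.] size [ 75.2 127.5] ang 76.1 px [151.4 219.5]
head
top z 0.12 c [456.9 319.3] cm [450.6 319.6] size [36.2 88.3] ang 87.3 px [146.3 215.8]
beamends
top z 0.05 c [409.9 312.6] cm [409.8 312.6] size [11.7  7.8] ang 1.5 px [153.4 231.1]
top z 0.05 c [445.1 340.9] cm [444.7 340.4] size [82.8 33. ] ang 7.6 px [144.9 220.2]
top z 0.05 c [489.5 292.2] cm [489.5 292.2] size [ 7.9 12.6] ang 77.3 px [160.5 205.7]
top z 0.05 c [493.6 315.6] cm [494.6 315.3] size [24.1 23. ] ang 73.0 px [153.1 204.4]
(149, 199) [98 85 73] (155, 202) [128 124 117] (161, 207) [116 112 106] (148, 228) [151 146 140] (141, 212) [144 124 102] (145, 230) [149 145 139] (165, 225) [183 146 103] (155, 236) [86 80 76] side window
side z 0.045 c [605.4 179.6] cm [612.5 184.4] size [58.6 17.8] ang 14.3 px [212.4 238.4]
side z 0.045 c [527.5 119.9] cm [528.4 124.8] size [102.9  15.5] ang 88.1 px [239.6 231.5]
side z 0.045 c [599.6  94.9] cm [597.9  95.7] size [111.7  47.8] ang 88.1 px [222.4 224. ]
side glass
side z 0.024 c [ 436.2 -321.7] cm [ 436.3 -322.4] size [38.4 61.8] ang 11.5 px [291.1 175.7]
side z 0.024 c [ 405.1 -334. ] cm [ 405.5 -338.1] size [  3.2 128.6] ang 10.3 px [299.1 175.5]
```

View pics/g1.png

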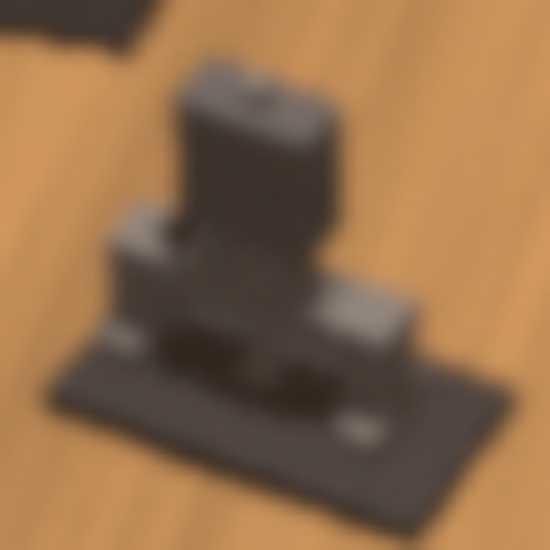

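Add to h.py:
```python
def go(x,y,z,phi=None):
    """print tool-frame shift to reach a world target (mm, deg): after turning to phi"""
    st=read_state(); R=cv2.Rodrigues(np.array(st['orientation']))[0]; f=np.arctan2(R[1,0],R[0,0])
    tgt=f if phi is None else np.radians(phi); a=(f-tgt+np.pi)%(2*np.pi)-np.pi
    c,s=np.cos(tgt),np.sin(tgt); d=np.array([x,y,z])/1000-st['tool_pos']
    print('t',round(st['t'],2),'tcp',np.round(st['tool_pos']*1000,1),'phi',round(np.degrees(f),2),'tilt',round(np.degrees(np.arccos(-R[2,2])),2),'open',round(st['opening']*1000,1),'F',np.round(st['force'],1),'grip',round(st['gripper_force'],1),'q',np.round(st['q'],2))
    print('yaw',round(a,4),'dx,dy,dz',np.round([d[0]*c+d[1]*s,d[0]*s-d[1]*c,-d[2]],4))
```

```text
(no output)
```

Emit:
carry_out([
  {"yaw":0.15,"jaw":0.085},
  {"dx":0.047,"dy":-0.0325},
  {"dx":0.047,"dy":-0.0325},
  {"dx":0.047,"dy":-0.0325},
  {"dx":0.047,"dy":-0.0325},
  {"dx":0.047,"dy":-0.0325},
  {"dx":0.047,"dy":-0.0325},
  {},
])

```text
invalid input at $.moves[0]: expected keys jaw, dx, dy, dz, yaw
```

```bash
python3 -c "
from h import *
go(438.5,-323.5,60,10.5)"
```

```text
t 0.1 tcp [ 195.9 -566.6  217.7] phi 19.07 tilt 0.1 open 92.9 F [ 1.1  0.3 -0.3] grip 0.0 q [-1.32  0.13  1.49  0.    1.52 -0.09]
yaw 0.1495 dx,dy,dz [ 0.2828 -0.1948  0.1577]
```

All keys are needed in each row.

Emit:
carry_out([
  {"jaw":0.085,"dx":0,"dy":0,"dz":0,"yaw":0.15},
  {"jaw":0.085,"dx":0.047,"dy":-0.0325,"dz":0,"yaw":0},
  {"jaw":0.085,"dx":0.047,"dy":-0.0325,"dz":0,"yaw":0},
  {"jaw":0.085,"dx":0.047,"dy":-0.0325,"dz":0,"yaw":0},
  {"jaw":0.085,"dx":0.047,"dy":-0.0325,"dz":0,"yaw":0},
  {"jaw":0.085,"dx":0.047,"dy":-0.0325,"dz":0.02,"yaw":0},
  {"jaw":0.085,"dx":0.047,"dy":-0.0325,"dz":0.02,"yaw":0},
  {"jaw":0.085,"dx":0,"dy":0,"dz":0.04,"yaw":0},
], grip_force=15)

```text
t: 1.1
tool_pos: [0.4414, -0.3217, 0.1393]
orientation: [3.126, 0.294, 0.005]
force: [0.1, -0.4, -0.7]
opening: 0.0853
gripper_force: 0.0
```

```bash
python3 -c "
from h import *
go(438.5,-323.5,60,10.5)"
```

```text
t 1.1 tcp [ 441.4 -321.7  139.3] phi 10.76 tilt 0.2 open 85.3 F [ 0.1 -0.4 -0.7] grip 0.0 q [-0.72  0.03  1.74  0.    1.37  0.66]
yaw 0.0045 dx,dy,dz [-0.0031  0.0013  0.0793]
```

Emit:
carry_out([
  {"jaw":0.085,"dx":0,"dy":0,"dz":0.04,"yaw":0},
  {"jaw":0.085,"dx":0,"dy":0,"dz":0.03,"yaw":0},
  {"jaw":0.085,"dx":0,"dy":0,"dz":0,"yaw":0},
  {"jaw":0.085,"dx":0,"dy":0,"dz":0,"yaw":0},
])

```text
t: 1.6
tool_pos: [0.4383, -0.3245, 0.0698]
orientation: [3.128, 0.287, 0.001]
force: [0.6, 0.2, 0.4]
opening: 0.0846
gripper_force: 0.0
```

Run:
```python
from h import *
go(438.5,-323.5,11,10.5)
a=snap('top','a1.png');b=snap('side','a1s.png')
W=np.zeros((480,760,3),np.uint8)
W[:,:380]=cv2.resize(a[180:240,330:377],(380,480),interpolation=cv2.INTER_CUBIC)
W[:,380:]=cv2.resize(b[135:195,260:307],(380,480),interpolation=cv2.INTER_CUBIC)
cv2.imwrite('pics/a1b.png',W[:,:,::-1])
```

```text
t 1.6 tcp [ 438.3 -324.5   69.8] phi 10.47 tilt 0.06 open 84.6 F [0.6 0.2 0.4] grip 0.0 q [-0.73  0.11  1.8   0.    1.24  0.66]
yaw -0.0005 dx,dy,dz [ 0.0004 -0.001   0.0588]
```

View pics/a1b.png

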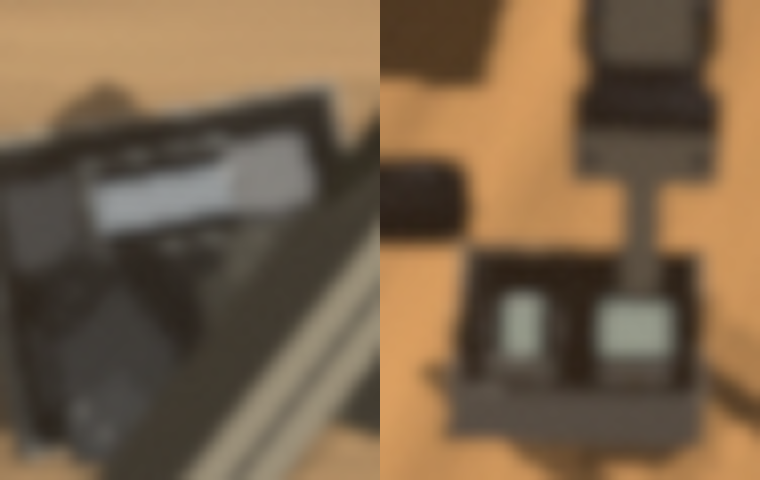

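The side view shows the near finger at column 640, lined up with the flat glass centre (637,330), so I'll descend into the wells.

Emit:
carry_out([
  {"jaw":0.082,"dx":0,"dy":-0.001,"dz":0.02,"yaw":0},
  {"jaw":0.082,"dx":0,"dy":0,"dz":0.02,"yaw":0},
  {"jaw":0.082,"dx":0,"dy":0,"dz":0.018,"yaw":0},
  {"jaw":0.082,"dx":0,"dy":0,"dz":0,"yaw":0},
  {"jaw":0.05,"dx":0,"dy":0,"dz":0,"yaw":0},
  {"jaw":0.05,"dx":0,"dy":0,"dz":0,"yaw":0},
  {"jaw":0.05,"dx":0,"dy":0,"dz":0,"yaw":0},
  {"jaw":0.05,"dx":0,"dy":0,"dz":0,"yaw":0},
], grip_force=15)

```text
t: 2.7
tool_pos: [0.4383, -0.3237, 0.0116]
orientation: [3.127, 0.287, 0.002]
force: [-1.2, -0.5, 5.5]
opening: 0.0599
gripper_force: 15.0
```

Emit:
carry_out([
  {"jaw":0.05,"dx":0,"dy":0,"dz":-0.005,"yaw":0},
  {"jaw":0.05,"dx":0,"dy":0,"dz":-0.02,"yaw":0},
  {"jaw":0.05,"dx":0,"dy":0,"dz":-0.03,"yaw":0},
  {"jaw":0.05,"dx":0,"dy":0,"dz":-0.03,"yaw":0},
  {"jaw":0.05,"dx":0,"dy":0,"dz":0,"yaw":0},
])

```text
t: 3.32
tool_pos: [0.4391, -0.3243, 0.0981]
orientation: [3.125, 0.286, 0.005]
force: [0.8, -0.8, -2.0]
opening: 0.0596
gripper_force: 15.0
```

Run:
```python
from h import *
go(541,-111.5,50,-2)
```

```text
t 3.33 tcp [ 439.1 -324.3   98.1] phi 10.48 tilt 0.27 open 59.6 F [ 0.8 -0.8 -2. ] grip 15.0 q [-0.73  0.07  1.78  0.    1.29  0.66]
yaw 0.2177 dx,dy,dz [ 0.0944 -0.2162  0.0481]
```

Emit:
carry_out([
  {"jaw":0.05,"dx":0,"dy":0,"dz":0,"yaw":0.11},
  {"jaw":0.05,"dx":0,"dy":0,"dz":0,"yaw":0.108},
  {"jaw":0.05,"dx":0.019,"dy":-0.043,"dz":0,"yaw":0},
  {"jaw":0.05,"dx":0.019,"dy":-0.043,"dz":0,"yaw":0},
  {"jaw":0.05,"dx":0.019,"dy":-0.043,"dz":0,"yaw":0},
  {"jaw":0.05,"dx":0.019,"dy":-0.043,"dz":0.02,"yaw":0},
  {"jaw":0.05,"dx":0.019,"dy":-0.043,"dz":0.03,"yaw":0},
  {"jaw":0.05,"dx":0,"dy":0,"dz":0.01,"yaw":0},
])

```text
t: 4.32
tool_pos: [0.5382, -0.1077, 0.0313]
orientation: [-3.139, 0.049, 0.009]
force: [-0.6, -0.1, -2.4]
opening: 0.0599
gripper_force: 15.0
```

Emit:
carry_out([
  {"jaw":0.05,"dx":0,"dy":0,"dz":0.01,"yaw":0},
  {"jaw":0.05,"dx":0,"dy":0,"dz":0.01,"yaw":0},
  {"jaw":0.05,"dx":0,"dy":0,"dz":0,"yaw":0},
])

```text
t: 4.7
tool_pos: [0.5393, -0.1123, 0.0148]
orientation: [-3.141, 0.058, 0.002]
force: [-0.1, 0.8, -2.4]
opening: 0.0598
gripper_force: 15.0
```

Run:
```python
from h import *
go(541,-111.5,12,-2)
```

```text
t 4.7 tcp [ 539.3 -112.3   14.8] phi -2.1 tilt 0.08 open 59.8 F [-0.1  0.8 -2.4] grip 15.0 q [-0.3   0.2   1.81 -0.    1.14  1.31]
yaw -0.0018 dx,dy,dz [ 0.0017 -0.0009  0.0028]
```

Emit:
carry_out([
  {"jaw":0.05,"dx":0,"dy":0,"dz":0.001,"yaw":0},
  {"jaw":0.05,"dx":0,"dy":0,"dz":0.001,"yaw":0},
  {"jaw":0.05,"dx":0,"dy":0,"dz":0,"yaw":0},
])

```text
t: 5.08
tool_pos: [0.5404, -0.1117, 0.014]
orientation: [3.141, -0.056, 0.001]
force: [-0.5, -0.2, -1.6]
opening: 0.0601
gripper_force: 15.0
```

Emit:
carry_out([
  {"jaw":0.05,"dx":0,"dy":0,"dz":0.001,"yaw":0},
  {"jaw":0.05,"dx":0,"dy":0,"dz":0.0005,"yaw":0},
  {"jaw":0.05,"dx":0,"dy":0,"dz":0,"yaw":0},
])

```text
t: 5.45
tool_pos: [0.5404, -0.1116, 0.0126]
orientation: [3.141, -0.055, 0.001]
force: [-1.8, 0.2, 3.6]
opening: 0.0599
gripper_force: 15.0
```

Emit:
carry_out([
  {"jaw":0.066,"dx":0,"dy":0,"dz":0,"yaw":0},
  {"jaw":0.08,"dx":0,"dy":0,"dz":0,"yaw":0},
  {"jaw":0.08,"dx":0,"dy":0,"dz":0,"yaw":0},
  {"jaw":0.08,"dx":0,"dy":0,"dz":-0.01,"yaw":0},
  {"jaw":0.08,"dx":0,"dy":0,"dz":-0.03,"yaw":0},
  {"jaw":0.08,"dx":0,"dy":0,"dz":-0.03,"yaw":-0.15},
  {"jaw":0.08,"dx":0,"dy":0,"dz":0,"yaw":-0.178},
  {"jaw":0.08,"dx":0,"dy":0,"dz":0,"yaw":-0.178},
])

```text
t: 6.45
tool_pos: [0.541, -0.1118, 0.0837]
orientation: [3.052, 0.741, 0.003]
force: [-0.1, 0.0, -0.0]
opening: 0.0802
gripper_force: 0.0
```

Emit:
carry_out([
  {"jaw":0.075,"dx":0,"dy":0,"dz":0,"yaw":-0.178},
  {"jaw":0.075,"dx":0,"dy":0,"dz":0,"yaw":-0.178},
  {"jaw":0.075,"dx":0,"dy":0,"dz":0,"yaw":-0.178},
  {"jaw":0.075,"dx":0,"dy":0,"dz":0,"yaw":-0.178},
  {"jaw":0.075,"dx":0,"dy":0,"dz":0,"yaw":-0.178},
  {"jaw":0.075,"dx":0,"dy":0,"dz":0,"yaw":-0.175},
  {"jaw":0.075,"dx":0,"dy":0,"dz":0,"yaw":0},
  {"jaw":0.075,"dx":0,"dy":0,"dz":0,"yaw":0},
])

```text
t: 7.45
tool_pos: [0.5404, -0.1116, 0.0826]
orientation: [2.264, 2.177, 0.0]
force: [-0.1, 0.2, 0.0]
opening: 0.0748
gripper_force: 0.0
```

Run:
```python
from h import *
go(540.4,-111.6,15,88)
a=snap('top','b1.png');b=snap('side','b1s.png')
W=np.zeros((480,760,3),np.uint8)
W[:,:380]=cv2.resize(a[160:220,262:309],(380,480),interpolation=cv2.INTER_CUBIC)
W[:,380:]=cv2.resize(b[165:225,232:279],(380,480),interpolation=cv2.INTER_CUBIC)
cv2.imwrite('pics/b1b.png',W[:,:,::-1])
```

```text
t 7.45 tcp [ 540.4 -111.6   82.6] phi 87.77 tilt 0.03 open 74.8 F [-0.1  0.2  0. ] grip 0.0 q [-0.3   0.11  1.77  0.    1.27 -0.26]
yaw -0.0041 dx,dy,dz [0.     0.     0.0676]
```

View pics/b1b.png

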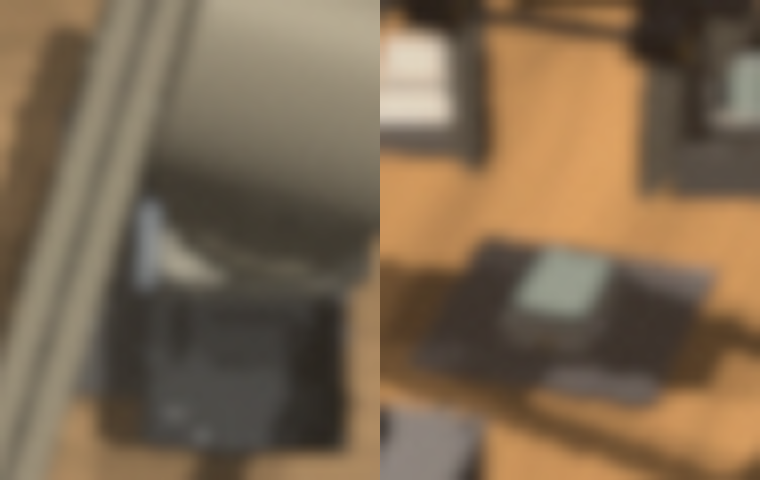

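The module is flat on the pad, and in the side crop its glass is at (565,290), under the tool. Now the long-side grip.

Emit:
carry_out([
  {"jaw":0.075,"dx":0,"dy":0,"dz":0.03,"yaw":0},
  {"jaw":0.07,"dx":0,"dy":0,"dz":0.025,"yaw":0},
  {"jaw":0.07,"dx":0,"dy":0,"dz":0.0135,"yaw":0},
  {"jaw":0.055,"dx":0,"dy":0,"dz":0,"yaw":0},
  {"jaw":0.03,"dx":0,"dy":0,"dz":0,"yaw":0},
  {"jaw":0.03,"dx":0,"dy":0,"dz":0,"yaw":0},
  {"jaw":0.03,"dx":0,"dy":0,"dz":0,"yaw":0},
  {"jaw":0.03,"dx":0,"dy":0,"dz":0,"yaw":0},
], grip_force=15)

```text
t: 8.55
tool_pos: [0.541, -0.1118, 0.0147]
orientation: [2.259, 2.181, 0.001]
force: [-0.7, 0.2, 5.7]
opening: 0.0399
gripper_force: 15.0
```

Emit:
carry_out([
  {"jaw":0.03,"dx":0,"dy":0,"dz":-0.005,"yaw":0},
  {"jaw":0.03,"dx":0,"dy":0,"dz":-0.03,"yaw":0},
  {"jaw":0.03,"dx":0,"dy":0,"dz":-0.04,"yaw":0},
  {"jaw":0.03,"dx":0,"dy":0,"dz":-0.03,"yaw":0},
  {"jaw":0.03,"dx":0,"dy":0,"dz":0,"yaw":0},
])

```text
t: 9.18
tool_pos: [0.5421, -0.1121, 0.1213]
orientation: [2.257, 2.179, 0.004]
force: [0.0, 0.2, -2.6]
opening: 0.0395
gripper_force: 15.0
```

Run:
```python
from h import *
go(600,104.5,110,88)
t=cv2.imread('pics/top0.png')[:,:,::-1]; s=cv2.imread('pics/side0.png')[:,:,::-1]
W=np.zeros((520,800,3),np.uint8)
W[:,:400]=cv2.resize(t[151:195,196:246],(400,352),interpolation=cv2.INTER_CUBIC)[0:352] if 0 else np.vstack([cv2.resize(t[151:195,196:246],(400,352),interpolation=cv2.INTER_CUBIC),np.zeros((168,400,3),np.uint8)])
W[:400,400:]=cv2.resize(s[205:255,195:245],(400,400),interpolation=cv2.INTER_CUBIC)
cv2.imwrite('pics/sc.png',W[:,:,::-1])
# predicted corners for hypothesis (600,104.5,-2deg), in crop coords
c,q=np.cos(np.radians(-2)),np.sin(np.radians(-2))
for nm,x,y,z in [(f'top{sx}{sy}',60*sx,70*sy,45) for sx in(-1,1) for sy in(-1,1)]+[(f'chk{sx}{sy}',23*sx,34.5*sy,61) for sx in(-1,1) for sy in(-1,1)]+[(f'win{sx}{sy}',22.5*sx,32.5*sy,45) for sx in(-1,1) for sy in(-1,1)]:
    P=np.array([600+c*x-q*y,104.5+q*x+c*y,z])/1000
    a=(proj('top',P)-[196,151]+.5)*8; b=(proj('side',P)-[195,205]+.5)*8+[400,0]
    print(nm,np.round(a),np.round(b))
```

```text
t 9.18 tcp [ 542.1 -112.1  121.3] phi 88.0 tilt 0.29 open 39.5 F [ 0.   0.2 -2.6] grip 15.0 q [-0.3   0.07  1.74  0.    1.33 -0.26]
yaw -0.0001 dx,dy,dz [0.2185 0.0503 0.0113]
top-1-1 [369. 322.] [796.  98.]
top-11 [ 17. 310.] [694. 284.]
top1-1 [380.  26.] [543.  56.]
top11 [32. 14.] [427. 236.]
chk-1-1 [281. 221.] [690. 100.]
chk-11 [106. 215.] [638. 190.]
chk1-1 [286. 106.] [592.  83.]
chk11 [111. 100.] [536. 172.]
win-1-1 [278. 226.] [689. 132.]
win-11 [116. 220.] [639. 217.]
win1-1 [283. 115.] [593. 115.]
win11 [121. 109.] [541. 200.]
```

View pics/sc.png

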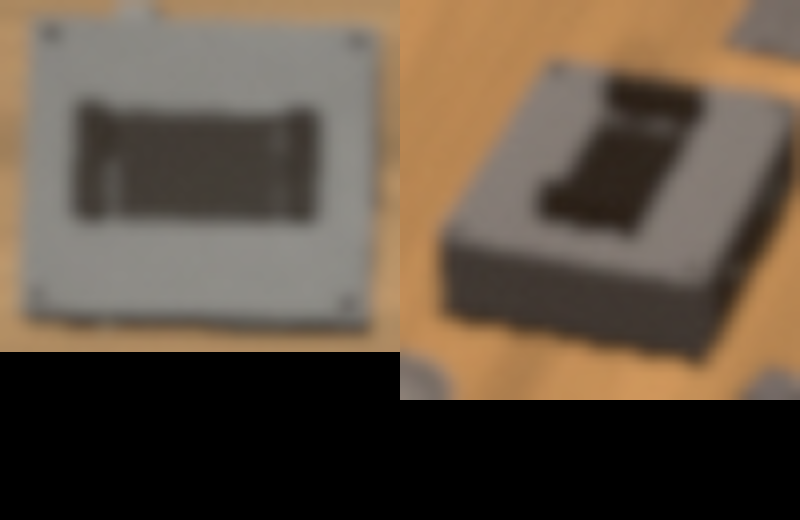

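Emit:
carry_out([
  {"jaw":0.03,"dx":0.0437,"dy":0.0098,"dz":0,"yaw":0},
  {"jaw":0.03,"dx":0.0437,"dy":0.0098,"dz":0,"yaw":0},
  {"jaw":0.03,"dx":0.0437,"dy":0.0098,"dz":0,"yaw":0},
  {"jaw":0.03,"dx":0.0437,"dy":0.0098,"dz":0.01,"yaw":0},
  {"jaw":0.03,"dx":0.0437,"dy":0.0098,"dz":0.02,"yaw":0},
  {"jaw":0.03,"dx":0,"dy":0,"dz":0.01,"yaw":0},
  {"jaw":0.03,"dx":0,"dy":0,"dz":0,"yaw":0},
  {"jaw":0.03,"dx":0,"dy":0,"dz":0,"yaw":0},
])

```text
t: 10.18
tool_pos: [0.5965, 0.1041, 0.0783]
orientation: [-2.261, -2.181, 0.001]
force: [-0.5, 0.6, -1.6]
opening: 0.04
gripper_force: 15.0
```

Run:
```python
from h import *
go(598.5,104.5,75,88)
b1=cv2.imread('pics/b1s.png')[:,:,::-1]
br=lambda c:c.astype(int).sum(2)/3
print('side glass on pad, expect 540.5,-111.7');rects('side',b1,lambda c:br(c)>105,(243,192,262,208),.024,8)
a=snap('top','c1.png');b=snap('side','c1s.png')
W=np.zeros((520,800,3),np.uint8)
W[:352,:400]=cv2.resize(a[151:195,196:246],(400,352),interpolation=cv2.INTER_CUBIC)
W[:480,400:]=cv2.resize(b[195:255,195:245],(400,480),interpolation=cv2.INTER_CUBIC)
cv2.imwrite('pics/c1b.png',W[:,:,::-1])
P=read_state()['tool_pos']
c,q=np.cos(np.radians(-2)),np.sin(np.radians(-2))
for sx in(-1,1):
  for sy in(-1,1):
    p=P+np.array([c*20*sx-q*30*sy,q*20*sx+c*30*sy,0])/1000
    for dz in(-.01,.01): print(sx,sy,dz,np.round((proj('side',p+[0,0,dz])-[195,195]+.5)*8+[400,0]))
```

```text
t 10.18 tcp [596.5 104.1  78.3] phi 87.93 tilt 0.04 open 40.0 F [-0.5  0.6 -1.6] grip 15.0 q [ 0.09  0.25  1.61 -0.    1.28  0.12]
yaw -0.0012 dx,dy,dz [0.0005 0.0019 0.0033]
side glass on pad, expect 540.5,-111.7
side z 0.024 c [ 550.7 -122.5] cm [ 546.1 -132.2] size [73.7 86.5] ang 14.2 px [252.2 196. ]
-1 -1 -0.01 [686. 169.]
-1 -1 0.01 [685. 132.]
-1 1 -0.01 [640. 248.]
-1 1 0.01 [639. 209.]
1 -1 -0.01 [600. 155.]
1 -1 0.01 [598. 117.]
1 1 -0.01 [552. 232.]
1 1 0.01 [550. 194.]
```

View pics/c1b.png

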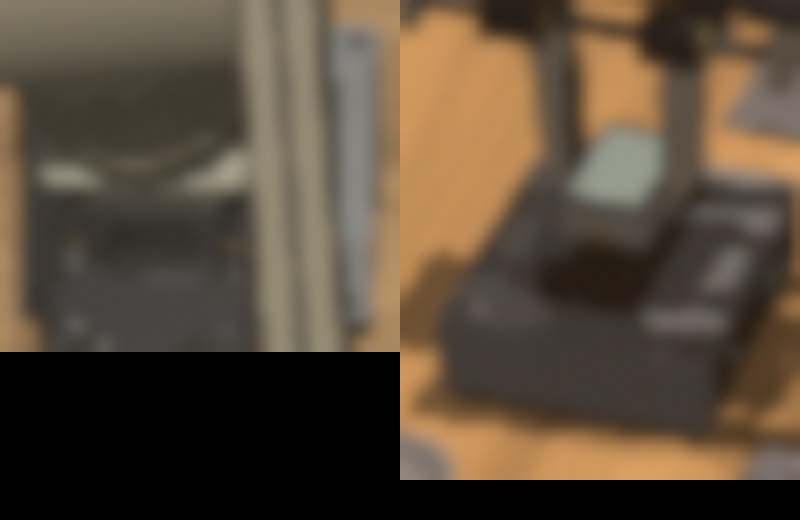

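Run:
```python
from h import *
b1=cv2.imread('pics/b1s.png')[:,:,::-1];c1=cv2.imread('pics/c1s.png')[:,:,::-1];s=cv2.imread('pics/side0.png')[:,:,::-1];t=cv2.imread('pics/top0.png')[:,:,::-1]
br=lambda c:c.astype(int).sum(2)/3
gl=lambda c:(c[:,:,1].astype(int)>=c[:,:,0])&(br(c)>95)
print('pad, expect 540.7,-111.7');rects('side',b1,gl,(240,190,265,210),.024,8)
print('held, expect 596.5,104.1');rects('side',c1,gl,(210,205,232,230),.0883,8)
print('tray');rects('side',s,gl,(283,166,302,186),.024,8)
sat=lambda c:cv2.cvtColor(np.ascontiguousarray(c),cv2.COLOR_RGB2HSV)[:,:,1]
print('scanner top, side cam');rects('side',s,lambda c:(br(c)>95)&(sat(c)<60),(193,203,250,252),.045,80)
print('scanner top, top cam, bright');rects('top',t,lambda c:(br(c)>115)&(sat(c)<60),(190,145,250,200),.045,200)
print('pad side');rects('side',s,lambda c:sat(c)<85,(230,185,280,220),.004,200)
# corners of scanner in both views by line approx
for n,im,box,f in(('top',t,(190,145,250,200),lambda c:(br(c)>115)&(sat(c)<60)),('side',s,(193,203,250,252),lambda c:(br(c)>95)&(sat(c)<60))):
    u0,v0,u1,v1=box;c=cv2.resize(im[v0:v1,u0:u1],None,fx=4,fy=4,interpolation=cv2.INTER_CUBIC)
    k=max(cv2.findContours(f(c).astype(np.uint8),cv2.RETR_EXTERNAL,cv2.CHAIN_APPROX_NONE)[0],key=cv2.contourArea)
    a=cv2.approxPolyDP(cv2.convexHull(k),14,True)[:,0]; P=np.array([onz(n,*((p+.5)/4-.5+[u0,v0]),.045)[:2]*1000 for p in a]);print(n,np.round(P).tolist(),P.mean(0).round(1))
```

```text
pad, expect 540.7,-111.7
side z 0.024 c [ 538.4 -106.5] cm [ 537.9 -106.7] size [48.6 37. ] ang 88.8 px [254.1 200.3]
held, expect 596.5,104.1
side z 0.0883 c [594.6 108.7] cm [594.6 109.5] size [50.2 35.8] ang 88.8 px [221.9 216.1]
tray
side z 0.024 c [ 436.1 -323.4] cm [ 436.2 -323.6] size [32.9 53.2] ang 10.7 px [291.1 175.6]
scanner top, side cam
side z 0.045 c [595.4 107.3] cm [593.9 112.7] size [134.8 117. ] ang 88.2 px [221.5 227.5]
side z 0.045 c [556.1 -21.6] cm [553.8 -24.2] size [45.1 60.4] ang 14.2 px [244.3 207.1]
scanner top, top cam, bright
top z 0.045 c [603.9 104.1] cm [601.1 104.6] size [140.6 126.6] ang 88.7 px [220.6 171.7]
pad side
side z 0.004 c [ 537.3 -108.9] cm [ 537.1 -109. ] size [118.2 116.8] ang 88.0 px [254.5 204.6]
top [[659.0, 171.0], [656.0, 37.0], [540.0, 37.0], [542.0, 173.0]] [599.3 104.4]
side [[654.0, 167.0], [648.0, 41.0], [538.0, 47.0], [544.0, 173.0]] [596.1 107. ]
```

Emit:
carry_out([
  {"jaw":0.03,"dx":-0.0002,"dy":0.0022,"dz":0,"yaw":0},
  {"jaw":0.03,"dx":0,"dy":0,"dz":0.01,"yaw":0},
  {"jaw":0.03,"dx":0,"dy":0,"dz":0.008,"yaw":0},
  {"jaw":0.03,"dx":0,"dy":0,"dz":0,"yaw":0},
  {"jaw":0.03,"dx":0,"dy":0,"dz":0.003,"yaw":0},
  {"jaw":0.03,"dx":0,"dy":0,"dz":0.002,"yaw":0},
  {"jaw":0.03,"dx":0,"dy":0,"dz":0.001,"yaw":0},
  {"jaw":0.03,"dx":0,"dy":0,"dz":0,"yaw":0},
])

```text
t: 11.28
tool_pos: [0.5991, 0.1048, 0.0547]
orientation: [2.26, 2.182, 0.0]
force: [-0.3, -0.3, -1.4]
opening: 0.0395
gripper_force: 15.0
```

Emit:
carry_out([
  {"jaw":0.03,"dx":0,"dy":0,"dz":0.001,"yaw":0},
  {"jaw":0.03,"dx":0,"dy":0,"dz":0.001,"yaw":0},
  {"jaw":0.03,"dx":0,"dy":0,"dz":0,"yaw":0},
])

```text
t: 11.65
tool_pos: [0.5989, 0.1048, 0.0525]
orientation: [-2.26, -2.182, 0.0]
force: [-0.1, -0.4, -1.7]
opening: 0.0397
gripper_force: 15.0
```

Emit:
carry_out([
  {"jaw":0.03,"dx":0,"dy":0,"dz":0.001,"yaw":0},
  {"jaw":0.03,"dx":0,"dy":0,"dz":0.0005,"yaw":0},
  {"jaw":0.03,"dx":0,"dy":0,"dz":0,"yaw":0},
])

```text
t: 12.02
tool_pos: [0.5989, 0.1048, 0.051]
orientation: [-2.26, -2.182, 0.0]
force: [-0.4, 1.3, -2.4]
opening: 0.0398
gripper_force: 15.0
```

Emit:
carry_out([
  {"jaw":0.03,"dx":0,"dy":0,"dz":0.0007,"yaw":0},
  {"jaw":0.03,"dx":0,"dy":0,"dz":0.0005,"yaw":0},
  {"jaw":0.03,"dx":0,"dy":0,"dz":0,"yaw":0},
])

```text
t: 12.4
tool_pos: [0.599, 0.1048, 0.0499]
orientation: [-2.26, -2.182, 0.0]
force: [0.0, -0.2, -1.5]
opening: 0.0401
gripper_force: 15.0
```

Emit:
carry_out([
  {"jaw":0.03,"dx":0,"dy":0,"dz":0.0004,"yaw":0},
  {"jaw":0.03,"dx":0,"dy":0,"dz":0,"yaw":0},
])

```text
t: 12.65
tool_pos: [0.5991, 0.1048, 0.0498]
orientation: [2.26, 2.182, 0.0]
force: [-0.5, 0.2, -0.0]
opening: 0.0401
gripper_force: 15.0
```

Emit:
carry_out([
  {"jaw":0.03,"dx":0,"dy":0,"dz":0.0004,"yaw":0},
  {"jaw":0.03,"dx":0,"dy":0,"dz":0,"yaw":0},
  {"jaw":0.044,"dx":0,"dy":0,"dz":0,"yaw":0},
  {"jaw":0.06,"dx":0,"dy":0,"dz":0,"yaw":0},
  {"jaw":0.06,"dx":0,"dy":0,"dz":0,"yaw":0},
  {"jaw":0.06,"dx":0,"dy":0,"dz":-0.02,"yaw":0},
  {"jaw":0.06,"dx":0,"dy":0,"dz":-0.05,"yaw":0},
  {"jaw":0.06,"dx":0,"dy":0,"dz":-0.06,"yaw":0},
])

```text
t: 13.65
tool_pos: [0.5982, 0.1047, 0.1808]
orientation: [-2.259, -2.182, 0.002]
force: [0.2, -0.2, 0.2]
opening: 0.0603
gripper_force: 0.0
```

Run:
```python
from h import *
# gauge head top centre from both views
for n,u,v in(('top',143.3,215.3),('side',245.3,254.2)): print(n,np.round(onz(n,u,v,.12)*1000,1))
s=cv2.imread('pics/side0.png')[:,:,::-1];t=cv2.imread('pics/top0.png')[:,:,::-1]
br=lambda c:c.astype(int).sum(2)/3
sat=lambda c:cv2.cvtColor(np.ascontiguousarray(c),cv2.COLOR_RGB2HSV)[:,:,1]
rects('side',s,lambda c:(br(c)>70)&(sat(c)<75),(234,247,258,261),.12,8)
# top: head right edge against dark spindle/beam; left against wood
rects('top',t,lambda c:(br(c)>88)&(sat(c)<68),(134,203,151,230),.12,15)
rects('top',t,lambda c:(br(c)>88)&(sat(c)<80)&(br(c)<140),(134,203,151,225),.12,15)
print('plate side');rects('side',s,lambda c:sat(c)<85,(215,245,280,302),.01,100)
u=snap('side','d1s.png');gl=lambda c:(c[:,:,1].astype(int)>=c[:,:,0])&(br(c)>95)
print('fitted glass; scanner side-cam 595.7,107');rects('side',u,gl,(205,205,240,240),.059,8)
go(450,325,170,164)
a=u[245:300,220:275]
```

```text
top [454.8 326.2 120. ]
side [452.1 323.3 120. ]
side z 0.12 c [449.7 328.2] cm [450.9 328.2] size [24.3 47.3] ang 76.7 px [245.4 255.4]
top z 0.12 c [452.8 321.3] cm [448.3 320.9] size [79.6 34. ] ang 0.2 px [144.9 217.6]
top z 0.12 c [460.4 322.5] cm [457.1 322.6] size [30.8 66.9] ang 85.5 px [145.3 213.6]
plate side
side z 0.01 c [446.1 280. ] cm [457.5 296.6] size [193.7 138.1] ang 88.9 px [246.8 275.5]
fitted glass; scanner side-cam 595.7,107
side z 0.059 c [596.4 105.6] cm [596.6 105.4] size [36.4 56.7] ang 0.0 px [222.3 222.2]
t 13.7 tcp [603.  105.2 192.2] phi 88.0 tilt 0.73 open 60.1 F [ 2.2 -0.   8.9] grip 0.0 q [0.09 0.16 1.5  0.   1.47 0.12]
yaw -1.3264 dx,dy,dz [0.2077 0.1691 0.0222]
```

Emit:
carry_out([
  {"jaw":0.06,"dx":0,"dy":0,"dz":0,"yaw":-0.171},
  {"jaw":0.06,"dx":0,"dy":0,"dz":0,"yaw":-0.171},
  {"jaw":0.06,"dx":0,"dy":0,"dz":0,"yaw":-0.171},
  {"jaw":0.06,"dx":0,"dy":0,"dz":0,"yaw":-0.171},
  {"jaw":0.06,"dx":0,"dy":0,"dz":0,"yaw":-0.171},
  {"jaw":0.06,"dx":0,"dy":0,"dz":0,"yaw":-0.171},
  {"jaw":0.06,"dx":0,"dy":0,"dz":0,"yaw":-0.171},
  {"jaw":0.06,"dx":0,"dy":0,"dz":0,"yaw":-0.171},
])

```text
t: 14.7
tool_pos: [0.5994, 0.1049, 0.1807]
orientation: [0.364, 3.119, 0.001]
force: [0.1, 0.7, 0.3]
opening: 0.0599
gripper_force: 0.0
```

Emit:
carry_out([
  {"jaw":0.06,"dx":0,"dy":0,"dz":0,"yaw":0},
])

```text
t: 14.82
tool_pos: [0.5994, 0.1049, 0.1805]
orientation: [0.374, 3.118, 0.001]
force: [-1.0, -0.2, -0.4]
opening: 0.0601
gripper_force: 0.0
```

Run:
```python
from h import *
go(452.5,325.5,150,166.4)
```

```text
t 14.82 tcp [599.4 104.9 180.5] phi 166.32 tilt 0.09 open 60.1 F [-1.  -0.2 -0.4] grip 0.0 q [ 0.09  0.17  1.51  0.    1.46 -1.24]
yaw -0.0015 dx,dy,dz [0.1947 0.1799 0.0305]
```

Emit:
carry_out([
  {"jaw":0.06,"dx":0.0324,"dy":0.03,"dz":0,"yaw":0},
  {"jaw":0.06,"dx":0.0324,"dy":0.03,"dz":0,"yaw":0},
  {"jaw":0.06,"dx":0.0324,"dy":0.03,"dz":0,"yaw":0},
  {"jaw":0.06,"dx":0.0324,"dy":0.03,"dz":0,"yaw":0},
  {"jaw":0.06,"dx":0.0324,"dy":0.03,"dz":0.01,"yaw":0},
  {"jaw":0.06,"dx":0.0324,"dy":0.03,"dz":0.02,"yaw":0},
  {"jaw":0.06,"dx":0,"dy":0,"dz":0.015,"yaw":0},
  {"jaw":0.06,"dx":0,"dy":0,"dz":0,"yaw":0},
])

```text
t: 15.82
tool_pos: [0.4519, 0.3249, 0.1331]
orientation: [-0.375, -3.118, 0.003]
force: [0.5, 0.0, 0.1]
opening: 0.0599
gripper_force: 0.0
```

Run:
```python
from h import *
go(452.5,325.5,80,166.4)
a=snap('top','e1.png');b=snap('side','e1s.png')
W=np.zeros((560,800,3),np.uint8)
W[:,:300]=cv2.resize(a[190:246,130:160],(300,560),interpolation=cv2.INTER_CUBIC)
W[:,300:]=cv2.resize(b[230:286,222:272],(500,560),interpolation=cv2.INTER_CUBIC)
cv2.imwrite('pics/e1b.png',W[:,:,::-1])
P=read_state()['tool_pos']
f=np.radians(166.4);ty=np.array([np.sin(f),-np.cos(f),0])
for s in(-1,1): print('finger tip',s,np.round((proj('side',P+ty*.030*s)-[222,230]+.5)*10+[300,0]))
```

```text
t 15.82 tcp [451.9 324.9 133.1] phi 166.28 tilt 0.12 open 59.9 F [0.5 0.  0.1] grip 0.0 q [ 0.53  0.07  1.71 -0.    1.36 -0.8 ]
yaw -0.0022 dx,dy,dz [-0.0004  0.0008  0.0531]
finger tip -1 [580. 155.]
finger tip 1 [482. 268.]
```

View pics/e1b.png

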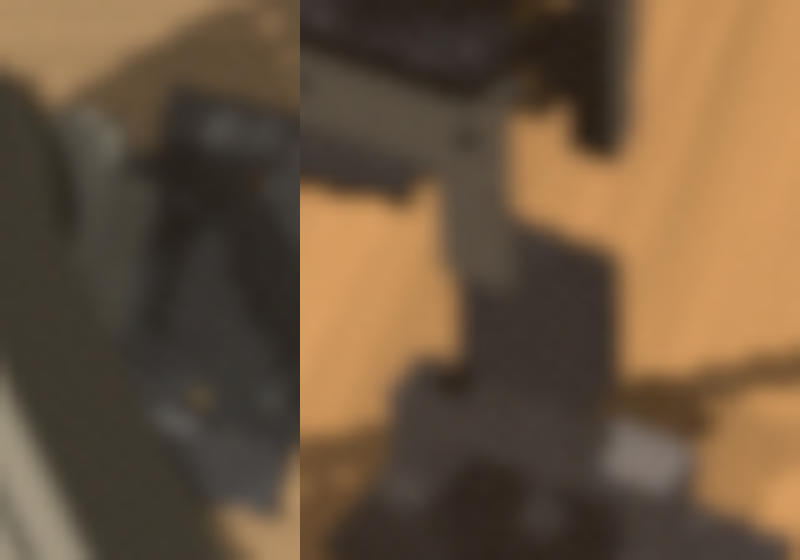

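The near finger at (483,285) sits in front of the head's near face. The head silhouette is centred near column 540 and the tool at about 536, so they are aligned within about 1–2 mm. Descending to grip.

Emit:
carry_out([
  {"jaw":0.06,"dx":0,"dy":0,"dz":0.02,"yaw":0},
  {"jaw":0.06,"dx":0,"dy":0,"dz":0.02,"yaw":0},
  {"jaw":0.06,"dx":0,"dy":0,"dz":0.013,"yaw":0},
  {"jaw":0.04,"dx":0,"dy":0,"dz":0,"yaw":0},
  {"jaw":0.03,"dx":0,"dy":0,"dz":0,"yaw":0},
  {"jaw":0.024,"dx":0,"dy":0,"dz":0,"yaw":0},
  {"jaw":0.015,"dx":0,"dy":0,"dz":0,"yaw":0},
  {"jaw":0.015,"dx":0,"dy":0,"dz":0,"yaw":0},
], grip_force=25)

```text
t: 16.92
tool_pos: [0.4528, 0.3258, 0.0817]
orientation: [0.372, 3.119, 0.001]
force: [-0.0, -0.7, 3.4]
opening: 0.0237
gripper_force: 25.0
```

Emit:
carry_out([
  {"jaw":0.015,"dx":0,"dy":0,"dz":0,"yaw":0},
  {"jaw":0.015,"dx":0,"dy":0,"dz":-0.002,"yaw":0},
])

```text
t: 17.18
tool_pos: [0.452, 0.3253, 0.0826]
orientation: [-0.373, -3.118, 0.001]
force: [0.0, 1.0, -2.7]
opening: 0.0239
gripper_force: 25.0
```

Emit:
carry_out([
  {"jaw":0.015,"dx":0,"dy":0,"dz":-0.01,"yaw":0},
  {"jaw":0.015,"dx":0,"dy":0,"dz":-0.025,"yaw":0},
  {"jaw":0.015,"dx":0,"dy":0,"dz":-0.03,"yaw":0},
  {"jaw":0.015,"dx":0,"dy":0,"dz":-0.03,"yaw":0},
  {"jaw":0.015,"dx":0,"dy":0,"dz":-0.015,"yaw":-0.06},
  {"jaw":0.015,"dx":0,"dy":0,"dz":0,"yaw":-0.1},
  {"jaw":0.015,"dx":0,"dy":0,"dz":0,"yaw":-0.044},
  {"jaw":0.015,"dx":0,"dy":0,"dz":0,"yaw":0},
])

```text
t: 18.18
tool_pos: [0.4523, 0.3254, 0.1933]
orientation: [-0.054, -3.141, 0.0]
force: [0.7, -0.0, -3.7]
opening: 0.0239
gripper_force: 25.0
```

Run:
```python
from h import *
go(599,104.5,190,178)
b=snap('side','f1s.png')
# head centre along gauge x vs TCP: silhouette columns of the head below the fingers
```

```text
t 18.18 tcp [452.3 325.4 193.3] phi 178.04 tilt 0.02 open 23.9 F [ 0.7 -0.  -3.7] grip 25.0 q [ 0.53  0.03  1.64  0.    1.47 -1.  ]
yaw 0.0007 dx,dy,dz [-0.1543 -0.2157  0.0033]
```

Emit:
carry_out([
  {"jaw":0.015,"dx":-0.015,"dy":-0.021,"dz":0,"yaw":0},
  {"jaw":0.015,"dx":-0.0257,"dy":-0.036,"dz":0,"yaw":0},
  {"jaw":0.015,"dx":-0.0257,"dy":-0.036,"dz":0,"yaw":0},
  {"jaw":0.015,"dx":-0.0257,"dy":-0.036,"dz":0,"yaw":0},
  {"jaw":0.015,"dx":-0.0257,"dy":-0.036,"dz":0,"yaw":0},
  {"jaw":0.015,"dx":-0.022,"dy":-0.0305,"dz":0,"yaw":0},
  {"jaw":0.015,"dx":-0.0145,"dy":-0.0205,"dz":0.01,"yaw":0},
  {"jaw":0.015,"dx":0,"dy":0,"dz":0.01,"yaw":0},
])

```text
t: 19.23
tool_pos: [0.5998, 0.1031, 0.172]
orientation: [-0.057, -3.14, 0.0]
force: [-0.6, -0.4, -3.5]
opening: 0.0241
gripper_force: 25.0
```

Emit:
carry_out([
  {"jaw":0.015,"dx":0,"dy":0,"dz":0.01,"yaw":0},
  {"jaw":0.015,"dx":0,"dy":0,"dz":0.01,"yaw":0},
  {"jaw":0.015,"dx":0,"dy":0,"dz":0,"yaw":0},
  {"jaw":0.015,"dx":0,"dy":0,"dz":0,"yaw":0},
])

```text
t: 19.73
tool_pos: [0.5994, 0.105, 0.1535]
orientation: [0.052, 3.141, 0.0]
force: [0.5, 0.2, -3.5]
opening: 0.0241
gripper_force: 25.0
```

Run:
```python
from h import *
go(599,104.5,117,178)
b=snap('side','f2s.png')
W=cv2.resize(b[180:255,185:255],(700,600) if 0 else (560,600),interpolation=cv2.INTER_CUBIC)
P=read_state()['tool_pos']; f=np.radians(178)
ex=np.array([np.cos(f),np.sin(f),0]);ey=np.array([np.sin(f),-np.cos(f),0])
pts={'head_mid':P+[0,0,.0035]}
for s in(-1,1):
    for y in(-1,1):pts[f'sole{s}{y}']=P+ex*.049*s+ey*.018*y-[0,0,.0715]
for k,p in pts.items(): print(k,np.round((proj('side',p)-[185,180]+.5)*8))
cv2.imwrite('pics/f2b.png',W[:,:,::-1])
```

```text
t 19.73 tcp [599.4 105.  153.5] phi 178.11 tilt 0.03 open 24.1 F [ 0.5  0.2 -3.5] grip 25.0 q [ 0.09  0.19  1.54  0.    1.41 -1.45]
yaw 0.0018 dx,dy,dz [ 0.0004 -0.0005  0.0365]
head_mid [285. 150.]
sole-1-1 [201. 255.]
sole-11 [171. 301.]
sole1-1 [414. 291.]
sole11 [387. 338.]
```

View pics/f2b.png

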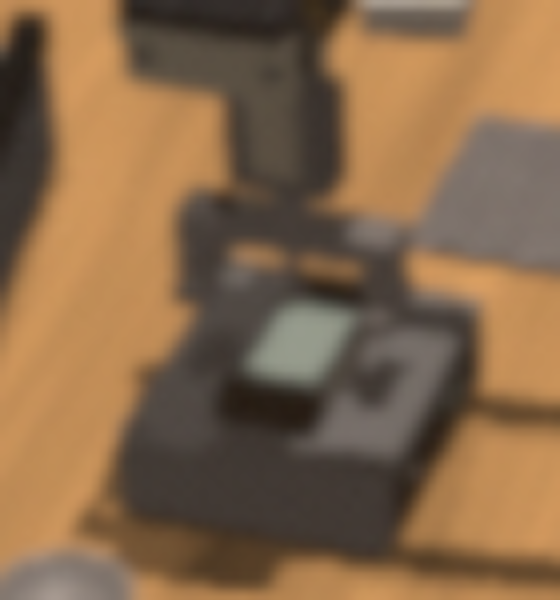

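The gauge hangs upright, with its feet spanning columns about 178–408 either side of the glass (300,345). A small x trim, then lower.

Emit:
carry_out([
  {"jaw":0.015,"dx":0.0015,"dy":-0.0005,"dz":0.005,"yaw":0},
  {"jaw":0.015,"dx":0,"dy":0,"dz":0.01,"yaw":0},
  {"jaw":0.015,"dx":0,"dy":0,"dz":0.005,"yaw":0},
  {"jaw":0.015,"dx":0,"dy":0,"dz":0.004,"yaw":0},
  {"jaw":0.015,"dx":0,"dy":0,"dz":0.004,"yaw":0},
  {"jaw":0.015,"dx":0,"dy":0,"dz":0.003,"yaw":0},
  {"jaw":0.015,"dx":0,"dy":0,"dz":0.002,"yaw":0},
  {"jaw":0.015,"dx":0,"dy":0,"dz":0,"yaw":0},
])

```text
t: 20.78
tool_pos: [0.5979, 0.104, 0.1201]
orientation: [0.053, 3.141, -0.0]
force: [0.1, -0.9, -3.0]
opening: 0.024
gripper_force: 25.0
```

Emit:
carry_out([
  {"jaw":0.015,"dx":0,"dy":0,"dz":0.001,"yaw":0},
  {"jaw":0.015,"dx":0,"dy":0,"dz":0.0007,"yaw":0},
  {"jaw":0.015,"dx":0,"dy":0,"dz":0,"yaw":0},
])

```text
t: 21.15
tool_pos: [0.598, 0.104, 0.1185]
orientation: [0.053, 3.141, 0.0]
force: [-0.1, -0.3, -1.5]
opening: 0.0239
gripper_force: 25.0
```

Emit:
carry_out([
  {"jaw":0.015,"dx":0,"dy":0,"dz":0.0007,"yaw":0},
  {"jaw":0.015,"dx":0,"dy":0,"dz":0.0004,"yaw":0},
  {"jaw":0.015,"dx":0,"dy":0,"dz":0,"yaw":0},
])

```text
t: 21.52
tool_pos: [0.598, 0.104, 0.1173]
orientation: [0.053, 3.141, 0.0]
force: [1.1, -0.8, -2.1]
opening: 0.0237
gripper_force: 25.0
```

Emit:
carry_out([
  {"jaw":0.015,"dx":0,"dy":0,"dz":0.0004,"yaw":0},
  {"jaw":0.015,"dx":0,"dy":0,"dz":0,"yaw":0},
])

```text
t: 21.78
tool_pos: [0.5979, 0.104, 0.117]
orientation: [0.053, 3.141, 0.0]
force: [0.1, 0.3, -2.7]
opening: 0.0241
gripper_force: 25.0
```

Emit:
carry_out([
  {"jaw":0.015,"dx":0,"dy":0,"dz":0.0005,"yaw":0},
  {"jaw":0.015,"dx":0,"dy":0,"dz":0,"yaw":0},
])

```text
t: 22.02
tool_pos: [0.5979, 0.104, 0.1168]
orientation: [0.053, 3.141, 0.0]
force: [-2.1, 0.1, 1.6]
opening: 0.024
gripper_force: 25.0
```

Emit:
carry_out([
  {"jaw":0.015,"dx":0,"dy":0,"dz":0.0003,"yaw":0},
  {"jaw":0.015,"dx":0,"dy":0,"dz":0,"yaw":0},
])

```text
t: 22.28
tool_pos: [0.598, 0.104, 0.1168]
orientation: [0.053, 3.141, 0.0]
force: [-4.7, -0.0, 5.7]
opening: 0.0237
gripper_force: 25.0
```

Emit:
carry_out([
  {"jaw":0.015,"dx":0,"dy":0,"dz":-0.0003,"yaw":0},
  {"jaw":0.015,"dx":0,"dy":0,"dz":0,"yaw":0},
  {"jaw":0.027,"dx":0,"dy":0,"dz":0,"yaw":0},
  {"jaw":0.034,"dx":0,"dy":0,"dz":0,"yaw":0},
  {"jaw":0.044,"dx":0,"dy":0,"dz":0,"yaw":0},
  {"jaw":0.044,"dx":0,"dy":0,"dz":0,"yaw":0},
  {"jaw":0.044,"dx":0,"dy":0,"dz":-0.01,"yaw":0},
  {"jaw":0.044,"dx":0,"dy":0,"dz":-0.02,"yaw":0},
], grip_force=5)

```text
t: 23.28
tool_pos: [0.5973, 0.104, 0.1467]
orientation: [-0.053, -3.14, 0.0]
force: [0.5, -0.4, 0.4]
opening: 0.0439
gripper_force: 0.0
```

Emit:
carry_out([
  {"jaw":0.044,"dx":0,"dy":0,"dz":-0.03,"yaw":0},
  {"jaw":0.044,"dx":0,"dy":0,"dz":-0.05,"yaw":0},
  {"jaw":0.044,"dx":0,"dy":0,"dz":-0.04,"yaw":0},
  {"jaw":0.044,"dx":0.04,"dy":0,"dz":0,"yaw":0},
  {"jaw":0.044,"dx":0.05,"dy":0,"dz":0,"yaw":0},
  {"jaw":0.044,"dx":0.06,"dy":0,"dz":0,"yaw":0},
  {"jaw":0.044,"dx":0,"dy":0,"dz":0,"yaw":0},
  {"jaw":0.044,"dx":0,"dy":0,"dz":0,"yaw":0},
])

```text
t: 24.28
tool_pos: [0.4489, 0.1092, 0.2685]
orientation: [0.053, 3.137, 0.001]
force: [0.0, 1.0, 0.4]
opening: 0.0441
gripper_force: 0.0
```

Run:
```python
from h import *
go(599,104.5,117,178)
b=snap('side','h1s.png');t=snap('top','h1.png')
br=lambda c:c.astype(int).sum(2)/3
sat=lambda c:cv2.cvtColor(np.ascontiguousarray(c),cv2.COLOR_RGB2HSV)[:,:,1]
print('pred head top px',proj('side',[.598,.104,.155]),proj('side',[.598,.104,.045]))
print('head top z=155, bias expects ~595.8,107; size 48x24');
for th in(65,70,75,80): rects('side',b,lambda c:(br(c)>th)&(sat(c)<75),(207,180,232,197),.155,8)
# full silhouette of head above scanner: column extent by row
for v in range(184,204,3):
    r=b[v,200:245]; m=np.where(sat(r[None])[0]<90)[0]; print(v,(m+200).tolist())
```

```text
t 24.27 tcp [448.9 109.2 268.5] phi 178.08 tilt 0.22 open 44.1 F [0.  1.  0.4] grip 0.0 q [ 0.13 -0.27  1.78 -0.    1.63 -1.41]
yaw 0.0014 dx,dy,dz [-0.1502  0.0006  0.1515]
pred head top px [220.75225752 198.7509825 ] [222.04200993 225.16608785]
head top z=155, bias expects ~595.8,107; size 48x24
184 []
187 []
190 []
193 []
196 [244]
199 [215, 216, 217, 218, 219, 220, 221, 222, 223, 224, 225, 226, 227, 242, 243, 244]
202 [215, 216, 217, 218, 219, 220, 221, 222, 223, 224, 225, 226, 227, 240, 241, 242, 243, 244]
```

Run:
```python
from h import *
b=cv2.imread('pics/h1s.png')[:,:,::-1];t0=cv2.imread('pics/side0.png')[:,:,::-1]
br=lambda c:c.astype(int).sum(2)/3
sat=lambda c:cv2.cvtColor(np.ascontiguousarray(c),cv2.COLOR_RGB2HSV)[:,:,1]
for th in(68,74,80): rects('side',b,lambda c:(br(c)>th)&(sat(c)<75),(208,192,232,206),.155,8)
# silhouette col extents, head upright check
for v in range(197,222,2):
    r=b[v,200:245]; m=np.where(sat(r[None])[0]<90)[0]+200; m=m[m<238]; print(v,m.min() if len(m) else None,m.max() if len(m) else None, br(b[v:v+1,212:232])[0].astype(int).tolist())
gl=lambda c:(c[:,:,1].astype(int)>=c[:,:,0])&(br(c)>85)
print('glass visible');rects('side',b,gl,(205,205,245,245),.059,2)
```

```text
side z 0.155 c [594.4 109.9] cm [595.1 110.5] size [45.1 26.4] ang 2.4 px [221. 200.]
side z 0.155 c [594.5 109.1] cm [595.4 109.6] size [44.9 24.9] ang 3.4 px [221.  199.8]
side z 0.155 c [594.7 108.4] cm [595.7 108.9] size [44.5 23.4] ang 3.3 px [221.  199.7]
197 217 219 [133, 131, 130, 126, 121, 120, 123, 126, 127, 130, 129, 132, 133, 134, 135, 136, 137, 137, 138, 138]
199 215 227 [131, 127, 118, 111, 107, 107, 106, 100, 95, 95, 100, 107, 114, 114, 114, 113, 117, 126, 134, 136]
201 215 227 [131, 117, 94, 78, 74, 76, 78, 79, 83, 87, 91, 95, 97, 98, 95, 90, 97, 116, 130, 134]
203 215 227 [131, 112, 85, 63, 53, 52, 53, 53, 55, 56, 58, 59, 60, 60, 61, 64, 83, 110, 127, 132]
205 216 227 [129, 112, 88, 63, 54, 52, 51, 53, 52, 51, 52, 52, 53, 53, 53, 58, 78, 106, 124, 130]
207 216 237 [131, 118, 93, 67, 54, 51, 51, 52, 52, 52, 51, 52, 52, 53, 53, 59, 76, 105, 124, 131]
209 216 237 [132, 121, 97, 68, 54, 52, 52, 51, 52, 52, 51, 53, 51, 52, 52, 56, 76, 104, 125, 132]
211 216 226 [130, 119, 100, 80, 68, 64, 60, 55, 53, 52, 52, 53, 52, 53, 55, 67, 92, 116, 128, 132]
213 209 226 [109, 82, 69, 72, 75, 74, 68, 62, 59, 56, 57, 56, 59, 63, 70, 89, 110, 124, 132, 136]
215 209 232 [107, 89, 71, 65, 63, 61, 59, 60, 59, 60, 59, 60, 61, 65, 70, 80, 97, 114, 128, 135]
217 209 237 [70, 67, 66, 64, 62, 62, 63, 63, 62, 61, 60, 60, 59, 59, 67, 84, 104, 121, 131, 134]
219 209 237 [60, 67, 77, 86, 89, 85, 80, 78, 72, 66, 62, 62, 63, 65, 67, 74, 83, 92, 98, 103]
221 209 237 [58, 65, 80, 100, 110, 112, 117, 119, 104, 81, 67, 75, 96, 108, 106, 91, 74, 66, 64, 64]
glass visible
side z 0.059 c [596.6 114.9] cm [595.9 116.5] size [39.8 34.7] ang 83.9 px [221.3 223.8]
```

```bash
python3 -c "
from plant import *
print(close_job())"
```

```text
the job is handed in; nothing more can be done
None
```

The job is handed in at about 24 s of the 72 s allowed: the flat module is fitted in the scanner window after the regrip on the pad, and the gauge stands upright astride it. The last camera check put the gauge head within about 2 mm of the glass centre at the height expected with its feet on the scanner; I had no direct reading of the gauge, so the 14 mm value itself is unconfirmed.

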